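# Set the axle stand to its fourth click and fit its rubber pad

### The job

Get the blue axle stand ready for the gearbox: draw its column up by the saddle to the fourth click of the pawl and no further, then push the saddle down by hand until the fourth notch bears firmly on the pawl (a good push of 15 N or so; no slamming or leaning on it, keep under 30 N). Then fit the orange rubber pad into the saddle, flat between the two lips, groove up, and leave it there; do not disturb the engine parts and tools lying around.

Things in the scene. Friction and masses are not known exactly. Their poses are not given: they have to be found in the camera images.
- stand: the blue low-profile axle stand on the bench, too heavy to move (fixed): four splayed legs, foot print 200 x 200 mm, narrowing to a square sleeve 38 mm wide whose top is 140 mm above the bench. Origin: centre of its underside, on the column's axis. z up; its x axis points to the side with the pawl and the teeth.
- saddle: grey steel saddle on top of the column. Origin: centre of its seat (the flat floor between the lips); axes as the stand's. 67 mm long in x; 50 mm wide across y, with flat sides to grip from the seat down to 24 mm below it. At each x end a lip 12 mm high runs along y; gap between lips 55 mm, flared at the top. At the start the seat is 178 to 200 mm above the bench.
- neck (a point): centre of the saddle's underside, 24 mm below the seat, where the column (24 x 28 mm bar) meets it. Column and saddle, about 0.45 kg, slide straight up and down in the sleeve, cannot turn, are stiff (7 to 8 N of friction) and stay put. Six one-way notches, 13 mm apart. The column starts below the first: the first click comes after 8 to 32 mm of lift, different each time, the next every 13 mm.
- pawl: yellow spring pawl on the stand's +x side. Origin: its pivot, 88 mm above the bench. Its nose, 28 mm higher, rides on the column's teeth: as a tooth rises past, the pull needed grows by several N, then drops suddenly, within the last 2 or 3 mm before the click. Its lever (black cross grip, 52 mm out from the pivot) need not be touched; only while it is held down can the column go below a notch.
- sleeve_top (a point): centre of the sleeve's mouth, 140 mm above the bench, where the column comes out. After a click the column moves freely (friction only) for about 5 mm more before the next tooth meets the pawl. Pushed down then, it slides back against friction until the notch lands on the pawl and stops it dead.
- pad: loose orange rubber pad, about 0.11 kg: 52 mm long in x, 60 mm wide in y, 30 mm high; a groove 12 wide, 9 deep (black bottom) runs along y across its top. Origin: centre of its underside, z up; lies flat, groove up. The 52 mm go between the lips (1.5 mm play each side, lower edges chamfered); the 60 mm overhang the saddle by 5 mm each side. Either way round is right.
- piston_a: an aluminium piston, 101 mm in diameter and 58 mm high, standing crown up; origin: centre of its underside. Leave alone.
- piston_b: another piston, the same. Leave alone.
- wrist_pin: a steel piston pin (tube) 23 mm in diameter, standing 62 mm high; origin: centre of its underside. Leave alone.
- oil_bottle: a white bottle of assembly oil, 56 mm in diameter, 150 mm high; origin: centre of its underside. Leave alone.
- wrench: a steel combination wrench, 190 mm long, lying flat; origin: about its middle. Leave alone.
- con_rod: a steel connecting rod, 180 mm long, 24 mm high, lying flat; origin: about its middle, on its underside. Leave alone.

How it is judged:
On the way, in this order (a step that is already met when the one before it is completed fails the run):
1. the column has been drawn up four clicks and is pushed down: its fourth notch bears on the pawl with at least 8 N (contact force between notch_4 and pawl above 8 N), for 0.15 s.
2. the pad lies in the saddle (horizontal distance between pad and saddle below 0.008 m and z of pad in the frame of saddle below 0.003 m), for 0.2 s.
At the end, for the whole second after the job is handed in: The column rests with its fourth notch (not another) on the pawl, and the pad lies at rest flat on the saddle's seat between the lips, within 3 mm of its centre lengthwise and 7 mm crosswise, released (contact force between notch_4 and pawl above 0.5 N and x of pad in the frame of saddle between -0.003 and 0.003 m and y of pad in the frame of saddle between -0.007 and 0.007 m and z of pad in the frame of saddle between -0.003 and 0.003 m and angle between the z axis of pad and the z axis of saddle, either way round below 0.06 rad and linear speed of pad below 0.02 m/s and linear speed of saddle below 0.01 m/s); the robot touches nothing.
It fails at once if the column was slammed or forced down on the pawl (over 30 N) (contact force between pawl and anything else above 30 N).
It fails at once if an engine part or tool lying around was moved by more than 30 mm (distance of any of piston_a, piston_b, wrist_pin, oil_bottle, wrench, con_rod from where it was at the start of the episode above 0.03 m).
It also fails if it takes over 69 s, if anything falls off the work surface, if the arm or the gripper's body presses on something with over 40 N, if the wrist force passes 120 N, or if a joint passes its speed limit or range.

### The arm

A 6-joint arm with a two-finger parallel gripper is mounted at the origin on the work surface. World frame = base frame: x ahead of the robot, y to its left, z up, the work surface at z = 0. Lengths are in m, angles in rad, forces in N, time in s.
With the tool pointing down it reaches from about 0.325 to 0.85 m from the base axis. Payload 4.4 kg.
Tool frame: the origin (TCP) lies midway between the tips of the shut fingers; the grasp point (between the pads) lies 19 mm behind it; z points along the fingers, y is the line along which they close (so a half turn about z gives the same grasp; the last joint's range is limited). The gripper opens to 94 mm and grips with 3 to 60 N. Pads are 16 mm wide; open, the fingers measure 119 mm over their backs; the gripper's body (75 mm by 177 mm) begins 78 mm behind the grasp point.
Start: joints at [1.016, 0.207, 1.542, -0, 1.393, -0.15], TCP at [0.226, 0.529, 0.205] pointing down, gripper open.
Joint ranges: [-2.73, 2.73], [-0.86, 2.22], [0.23, 2.46], [-1.11, 4.25], [0.08, 2.63], [-2.82, 2.82]. Speed limits (rad/s): [2.79, 2.79, 3.14, 3.14, 3.14, 3.14].

### API

Orientations are given as a rotation vector (axis times angle).
In Python, from rig import arm gives the robot as it stands.
- The arm moves only by the tool carry_out, never from a script. Its argument "steps" is a list that holds one entry, the list of rows, each a list of 4 numbers: the shift along the tool's x, y, z in mm, then the turn about the tool's z in degrees. In form: [[[tx, ty, tz, turn], ...]]. A call has 1 to 5 rows; each row shifts and turns the commanded pose from where the row before left it, along the tool's axes as they then stand; what a row does not reach is not made up. A row lasts 1/8 s, in which the tool goes at most 62.5 mm and 10.7 degrees, less where a joint would pass 70% of its speed; a pose out of reach is approached as far as the arm can. A call is refused whole if a number of a shift passes 62.5 or a number of a turn 10.7, either way. A call with a gripper value outside its range is refused whole. "hand" is the finger opening in mm, from 0 to 94, set as the call begins (left out, the last holds). The fingers move at their own pace and stop on an object; the grip force is fixed at half the most. Time passes only in rows, so rows that do not move let the fingers close. It gives the time, the measured TCP pose, the force, the opening and the grip force at its end, in the units of the state.
- arm.observe(): the state, without advancing time (a new reading comes with each control period).
- arm.read_camera(name): name is "scene" or "top" or "wrist"; returns a dict with "frame" (400x640x3 uint8, red, green, blue), "mtx" (3x3 intrinsics, pixels), "k1" (the pictures are not rectified: a ray, as slopes to the right and down, at radius r is drawn at 1 + k1 r^2 times it, then the intrinsics apply), "rvec" (rotation vector, rad) and "tvec" (3), from world to camera coordinates, as OpenCV has them. Camera axes: x right, y down, z forward; pixel columns grow to the right and rows downward; lengths in m; the calibration is good to about 2 mm. A picture is of the moment at which its call begins. There is no depth.
- arm.job_done(): hands the job in; it is judged then, once.
The state is a dict: "time": time; "qpos": joint angles; "dq": joint speeds; "joint_torque": joint torques, N m; "ee_pos": TCP position; "eef_rot": TCP orientation; "contact_force": force on the tool from outside, world axes, zero at the start; "torque": the same for the moment, N m; "width": finger opening in m; "gripper_force": force on a finger pad.
Only numpy, scipy, OpenCV 4.12 (cv2) and the standard library are available. Lean on these libraries where they do the work, as an engineer would, in place of code of your own. Each camera call takes 0.05 s, during which the arm holds its last target. There are 200 camera calls.

## Working session

There is one attempt and no reset: what is moved stays moved. The work goes in short steps, Python scripts to look and compute and a tool call to move; the robot and the scene stay as the last step left them, time stands still between calls to the robot, and variables do not carry over. Pictures are saved under pics/ and viewed, at most 10 in all, crops included, and the job is handed in when it is done.

Besides the shell and the picture viewer there is one more tool, called after "Request:" by a JSON object that holds its "method" and its "body", one argument or row to a line. carry_out: Moves the arm, as the interface text tells. Its arguments: {"type":"object","properties":{"steps":{"type":"array"},"hand":{"type":"number"}},"required":["steps"]}

```bash
mkdir -p pics
cat > h.py <<'E'
import numpy as np, cv2
from rig import arm
def cam(n):
    c=arm.read_camera(n); R=cv2.Rodrigues(np.array(c['rvec'],float))[0]
    c['R']=R; c['t']=np.array(c['tvec'],float).ravel(); c['C']=-R.T@c['t']; return c
def ray(c,u,v):
    d=np.array([c['k1'],0,0,0],float)
    p=cv2.undistortPoints(np.array([[[u,v]]],float),np.array(c['mtx'],float),d)[0,0]
    r=c['R'].T@np.array([p[0],p[1],1.]); return r/np.linalg.norm(r)
def onz(c,u,v,z):
    r=ray(c,u,v); return c['C']+r*(z-c['C'][2])/r[2]
def proj(c,P):
    return cv2.projectPoints(np.array([P],float),np.array(c['rvec'],float),c['t'],np.array(c['mtx'],float),np.array([c['k1'],0,0,0],float))[0][0,0]
def save(c,n): cv2.imwrite('pics/'+n,c['frame'][:,:,::-1])
E
python3 - <<'E'
from h import *
import pickle
a=cam('top');b=cam('scene');
pickle.dump((a,b),open('c.pkl','wb'))
save(a,'top.png');save(b,'scene.png')
print(a['C'],b['C'],a['R'],b['R']);print(arm.observe())
E
```

```text
[0.40086802 0.03301562 1.13011249] [1.01860279 0.69159481 1.00351705] [[-0.022803   -0.99926818  0.03071046]
 [-0.99299921  0.01907739 -0.11657021]
 [ 0.11589903 -0.03315361 -0.99270754]] [[-0.79635066  0.60477025  0.0088646 ]
 [ 0.42799299  0.57380847 -0.69825915]
 [-0.42737294 -0.55226514 -0.71579018]]
{'time': 0.1, 'qpos': array([ 1.01648114e+00,  2.07360071e-01,  1.54281342e+00, -2.90319169e-05,
        1.39348163e+00, -1.50507775e-01]), 'dq': array([-0.00106329, -0.00317064, -0.00318595,  0.00018993, -0.00118562,
       -0.00288746]), 'joint_torque': array([ 1.20643734e-03, -3.71863568e+01, -2.82294327e+01,  7.00645661e-02,
        3.11416655e-02, -6.46940634e-05]), 'ee_pos': array([0.22556473, 0.52811485, 0.20439145]), 'eef_rot': array([-6.29852824e-01, -3.07710522e+00,  3.05544235e-03]), 'contact_force': array([-0.78966335, -0.61534586,  0.9324582 ]), 'torque': array([-0.00240742,  0.03551687, -0.01486236]), 'gripper_force': 0.0, 'width': 0.09360820675645892}
```

View pics/top.png

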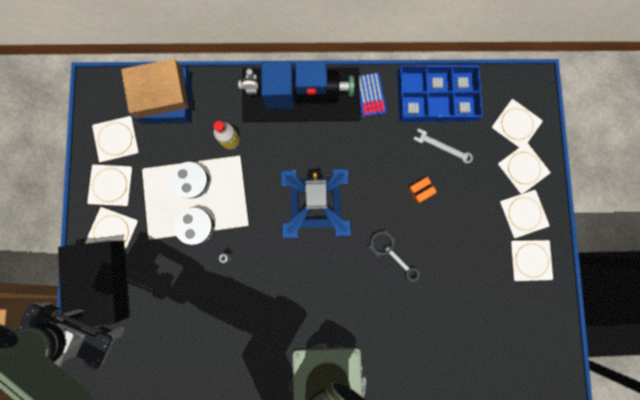

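View pics/scene.png

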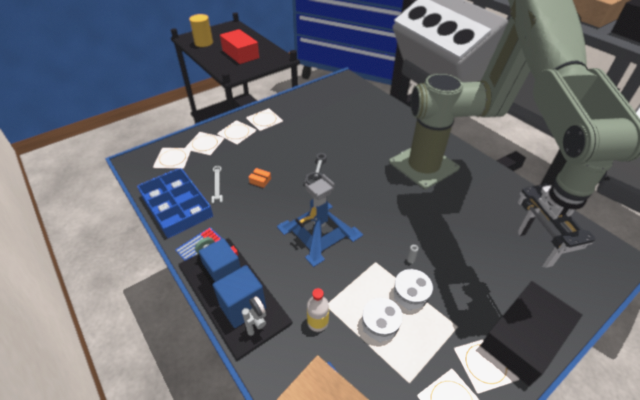

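Top view: the stand is near (316,203) with its saddle near (316,192), and the pawl side faces up in the picture (+x). The orange pad is at (423,189) and turned. The scene view agrees: saddle (319,187), pad (260,178).

Run:
```python
from h import *
import pickle
a,b=pickle.load(open('c.pkl','rb'))
def crop(c,x,y,w,h,s): return cv2.resize(c['frame'][y:y+h,x:x+w,::-1],None,fx=s,fy=s,interpolation=cv2.INTER_CUBIC)
cv2.imwrite('pics/c1.png',np.vstack([np.hstack([crop(a,276,160,80,60,5),crop(a,390,160,80,60,5)]),np.hstack([crop(b,280,160,80,60,5),crop(b,225,150,80,60,5)])]))
for n,c in(('top',a),('scene',b)):
    hsv=cv2.cvtColor(c['frame'],cv2.COLOR_RGB2HSV)
    m=cv2.inRange(hsv,(4,150,90),(16,255,255))
    m=cv2.morphologyEx(m,cv2.MORPH_CLOSE,np.ones((5,5)))
    for k in cv2.findContours(m,0,1)[0]:
        if cv2.contourArea(k)>60:
            r=cv2.minAreaRect(k);print(n,'orange',r)
            if n=='top': 
                P=np.array([onz(c,*p,.03)[:2] for p in cv2.boxPoints(r)]);print(P.round(4),P.mean(0),np.linalg.norm(np.diff(P,axis=0),axis=1))
a_=a
hsv=cv2.cvtColor(a['frame'],cv2.COLOR_RGB2HSV)[160:245,270:360]
m=cv2.inRange(hsv,(100,100,50),(125,255,255))
ys,xs=np.nonzero(m);xs=xs+270;ys=ys+160
W=np.array([onz(a,x,y,0.01)[:2] for x,y in zip(xs,ys)])
print('blue ext',W.min(0),W.max(0)); print(cv2.minAreaRect(W.astype(np.float32)*1000))
```

```text
top orange ((422.13848876953125, 189.49229431152344), (19.59748649597168, 23.07046127319336), 60.2551155090332)
[[ 0.5521 -0.2485]
 [ 0.5852 -0.3099]
 [ 0.5339 -0.3361]
 [ 0.5012 -0.2748]] [ 0.54308586 -0.29230899] [0.06978501 0.0575754  0.06947045]
scene orange ((259.10003662109375, 177.20001220703125), (19.922346115112305, 16.12761688232422), 18.43494987487793)
blue ext [ 0.40964095 -0.07832235] [0.61537449 0.12637118]
((513.0863647460938, 23.253311157226562), (204.7531280517578, 203.34417724609375), 0.943293571472168)
```

View pics/c1.png

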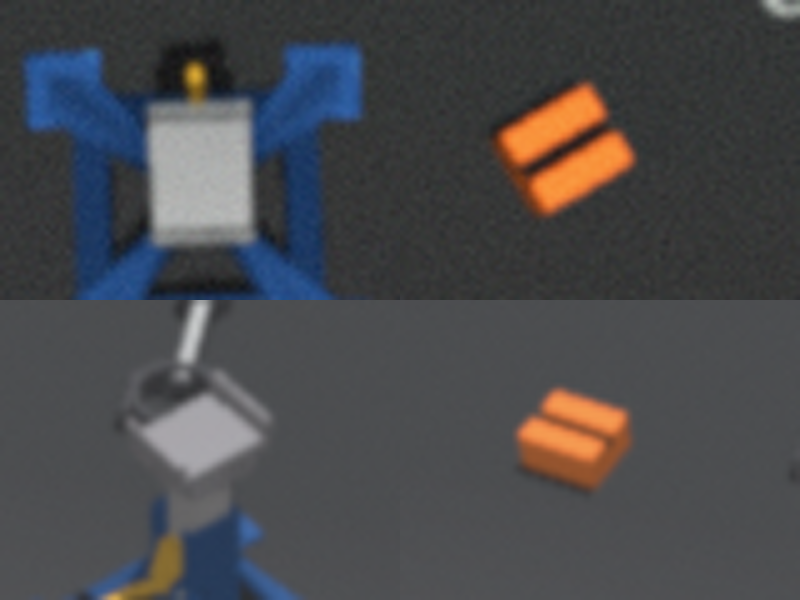

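```bash
cat >> h.py <<'E'
def plan(x,y,z,yaw_y):
    """yaw_y: world angle (deg) of tool y axis; prints turn first, then shift in turned tool axes"""
    s=arm.observe(); R=cv2.Rodrigues(np.array(s['eef_rot']))[0]
    cur=np.degrees(np.arctan2(R[1,1],R[0,1])); turn=-((yaw_y-cur+90)%180-90)
    R2=R@cv2.Rodrigues(np.array([0,0,np.radians(turn)]))[0]
    print('pos',s['ee_pos'].round(4),'tilt',R[:,2].round(3),'turn',round(turn,2),'shift',(R2.T@(np.array([x,y,z])-s['ee_pos'])*1000).round(1),'t',s['time'],'F',s['contact_force'].round(2))
E
python3 - <<'E'
from h import *
import pickle
a,b=pickle.load(open('c.pkl','rb'))
# saddle: seat centre across two views
pa=(316.4,194.4); pb=(320,187.4)
for z in(.178,.19,.2):print(z,'top(lip)',onz(a,*pa,z+.012).round(4),'scene seat',onz(b,*pb,z).round(4))
for z in (.185,.2): print('lip corners', [onz(a,x,y,z+.012)[:2].round(4) for x,y in((305.6,180),(326.4,180),(327,208.8),(306.6,208.8))])
# sleeve/pawl: yellow in top view
hsv=cv2.cvtColor(a['frame'],cv2.COLOR_RGB2HSV)
m=cv2.inRange(hsv,(18,120,90),(32,255,255))[165:185,300:330];y,x=np.nonzero(m);print('yellow',onz(a,x.mean()+300,y.mean()+165,.1).round(4))
# pad: bright top face only
for lo in (200,225,235):
    m=cv2.inRange(hsv,(4,120,lo),(18,255,255))[170:210,400:445]
    m=cv2.morphologyEx(m,cv2.MORPH_CLOSE,np.ones((3,3)))
    k=max(cv2.findContours(m,0,1)[0],key=cv2.contourArea)
    y,x=np.nonzero(m); P=np.array([onz(a,u+400,v+170,.03)[:2] for u,v in zip(x,y)],np.float32)
    print(lo,len(x),cv2.minAreaRect(P*1000),P.mean(0))
plan(.513,.0233,.29,90.9)
E
```

```text
0.178 top(lip) [0.5149 0.0214 0.19  ] scene seat [0.5002 0.0096 0.178 ]
0.19 top(lip) [0.5135 0.0216 0.202 ] scene seat [0.5077 0.0195 0.19  ]
0.2 top(lip) [0.5123 0.0217 0.212 ] scene seat [0.514  0.0278 0.2   ]
lip corners [array([0.5506, 0.0476]), array([ 0.5497, -0.0041]), array([ 0.4779, -0.0038]), array([0.4789, 0.0464])]
lip corners [array([0.5482, 0.0474]), array([ 0.5473, -0.0035]), array([ 0.4766, -0.0033]), array([0.4776, 0.0461])]
yellow [0.5779 0.0241 0.1   ]
200 278 ((543.46044921875, -294.8625793457031), (52.67588424682617, 61.04904556274414), 28.55405044555664) [ 0.54319996 -0.29490173]
225 239 ((543.58154296875, -294.7705993652344), (50.11323547363281, 58.09246826171875), 28.296117782592773) [ 0.54374695 -0.29475352]
235 214 ((544.0661010742188, -294.8791198730469), (48.6856689453125, 56.50213623046875), 28.543113708496094) [ 0.54397833 -0.29441804]
pos [0.2256 0.5281 0.2044] tilt [-0.001 -0.002 -1.   ] turn -24.04 shift [-279.4 -509.4  -85. ] t 0.1 F [-0.79 -0.62  0.93]
```

Saddle seat centre is about (0.513, 0.022, 0.193), and the sizes check. The pad is at (0.5435, -0.295) with its x axis at 28.5°. I'll go above the saddle.

Request:
{"method": "carry_out", "body": {
  "steps": [
    [[0, 0, -28, -8], [0, 0, -28, -8], [0, 0, -29, -8], [-28, -51, 0, 0], [-28, -51, 0, 0]]
  ],
  "hand": 94
}}

```text
time: 0.72
ee_pos: [0.2837, 0.4267, 0.2904]
eef_rot: [-0.027, 3.141, -0.0]
contact_force: [-0.1, -0.0, -0.6]
width: 0.0938
gripper_force: 0.0
```

Request:
{"method": "carry_out", "body": {
  "steps": [
    [[-28, -51, 0, 0], [-28, -51, 0, 0], [-28, -51, 0, 0], [-28, -51, 0, 0], [-28, -51, 0, 0]]
  ]
}}

```text
time: 1.35
ee_pos: [0.4276, 0.173, 0.2901]
eef_rot: [0.024, -3.141, -0.0]
contact_force: [0.5, -0.1, -1.2]
width: 0.0941
gripper_force: 0.0
```

Request:
{"method": "carry_out", "body": {
  "steps": [
    [[-28, -51, 0, 0], [-28, -51, 0, 0], [-28, -51, 0, 0], [0, 0, 0, 0], [0, 0, 0, 0]]
  ]
}}

```text
time: 1.98
ee_pos: [0.513, 0.0234, 0.2898]
eef_rot: [0.023, -3.14, -0.001]
contact_force: [-0.3, -0.1, -1.0]
width: 0.0937
gripper_force: 0.0
```

Run:
```python
from h import *
c=cam('wrist'); save(c,'w1.png'); plan(.5135,.0215,.166,90.9)
for z in(.193,):print(proj(c,[.5135,.0215,z]))
```

```text
pos [0.5129 0.024  0.2901] tilt [-0.001  0.001 -1.   ] turn 0.01 shift [ -0.7  -2.6 124. ] t 2.025 F [-0.31 -0.21  0.97]
[318.2719552  203.22416848]
```

View pics/w1.png

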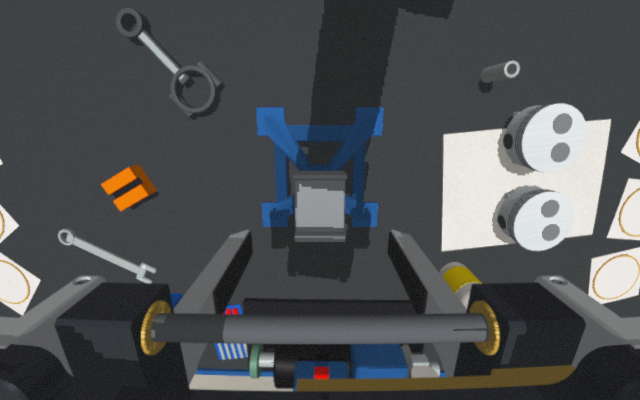

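Wrist view: the saddle spans about (294–347, 172–240) with its centre near (320.5,206). The predicted seat point was (318,203). It sits centred between the open fingers, and the stand's edges look square to the image.

Run:
```python
from h import *
c=cam('wrist'); print(onz(c,320.5,206,.205),onz(c,320.5,206,.193))
g=cv2.cvtColor(c['frame'],cv2.COLOR_RGB2GRAY); 
g=g.astype(int)
for v in(180,195,210,225,235): 
    d=np.diff(g[v,285:357]);l=285+np.argmax(d[:25]);r=285+45+np.argmin(d[45:]);print(v,l,r)
```

```text
[0.51261273 0.02430066 0.205     ] [0.51642771 0.02438243 0.193     ]
180 288 344
195 298 343
210 296 343
225 294 342
235 293 345
```

Request:
{"method": "carry_out", "body": {
  "steps": [
    [[0, -1, 24, 0], [0, -1, 25, 0], [0, 0, 25, 0], [0, 0, 25, 0], [0, 0, 25, 0]]
  ]
}}

```text
time: 2.7
ee_pos: [0.5131, 0.0228, 0.166]
eef_rot: [-0.028, 3.141, 0.0]
contact_force: [0.0, 0.1, 0.1]
width: 0.0941
gripper_force: 0.0
```

Request:
{"method": "carry_out", "body": {
  "steps": [
    [[0, 0, 0, 0], [0, 0, 0, 0]]
  ]
}}

```text
time: 2.95
ee_pos: [0.5141, 0.0218, 0.1676]
eef_rot: [-0.026, 3.14, -0.0]
contact_force: [0.0, 0.1, 0.5]
width: 0.0937
gripper_force: 0.0
```

Request:
{"method": "carry_out", "body": {
  "steps": [
    [[0, 0, 0, 0], [0, 0, 0, 0], [0, 0, 0, 0], [0, 0, 0, 0], [0, 0, 0, 0]]
  ],
  "hand": 0
}}

```text
time: 3.58
ee_pos: [0.5136, 0.0232, 0.1664]
eef_rot: [-0.023, 3.141, 0.008]
contact_force: [-0.1, 7.2, 0.8]
width: 0.0495
gripper_force: 30.0
```

Request:
{"method": "carry_out", "body": {
  "steps": [
    [[0, 0, 0, 0], [0, 0, 0, 0]]
  ]
}}

```text
time: 3.82
ee_pos: [0.5136, 0.0232, 0.1664]
eef_rot: [-0.023, 3.141, 0.007]
contact_force: [0.3, 5.3, 0.9]
width: 0.0496
gripper_force: 30.0
```

Request:
{"method": "carry_out", "body": {
  "steps": [
    [[0, 1, 0, 0], [0, 0, 0, 0]]
  ]
}}

```text
time: 4.08
ee_pos: [0.5136, 0.0232, 0.1664]
eef_rot: [-0.023, 3.141, 0.004]
contact_force: [0.6, 4.9, -0.7]
width: 0.0497
gripper_force: 29.9
```

Request:
{"method": "carry_out", "body": {
  "steps": [
    [[0, 0, -2, 0], [0, 0, -2, 0]]
  ]
}}

```text
time: 4.32
ee_pos: [0.5135, 0.0232, 0.1679]
eef_rot: [0.023, -3.141, -0.004]
contact_force: [6.0, 5.5, -13.2]
width: 0.0499
gripper_force: 30.0
```

Request:
{"method": "carry_out", "body": {
  "steps": [
    [[0, 0, -1, 0]]
  ]
}}

```text
time: 4.45
ee_pos: [0.5136, 0.0232, 0.1689]
eef_rot: [0.023, -3.141, -0.004]
contact_force: [5.6, 5.6, -12.6]
width: 0.0496
gripper_force: 30.0
```

Request:
{"method": "carry_out", "body": {
  "steps": [
    [[0, 0, -1, 0]]
  ]
}}

```text
time: 4.58
ee_pos: [0.5135, 0.0232, 0.1695]
eef_rot: [0.023, -3.141, -0.004]
contact_force: [7.5, 5.4, -16.3]
width: 0.0502
gripper_force: 30.0
```

Request:
{"method": "carry_out", "body": {
  "steps": [
    [[0, 0, -1, 0]]
  ]
}}

```text
time: 4.7
ee_pos: [0.5135, 0.0232, 0.1698]
eef_rot: [0.023, -3.141, -0.005]
contact_force: [9.1, 5.4, -17.5]
width: 0.0498
gripper_force: 30.0
```

Request:
{"method": "carry_out", "body": {
  "steps": [
    [[0, 0, -1, 0]]
  ]
}}

```text
time: 4.82
ee_pos: [0.5135, 0.0232, 0.1706]
eef_rot: [0.023, -3.141, -0.005]
contact_force: [8.8, 5.0, -19.0]
width: 0.0499
gripper_force: 30.0
```

Request:
{"method": "carry_out", "body": {
  "steps": [
    [[0, 0, -1, 0]]
  ]
}}

```text
time: 4.95
ee_pos: [0.5135, 0.0232, 0.1714]
eef_rot: [0.023, -3.141, -0.005]
contact_force: [9.3, 4.7, -19.9]
width: 0.05
gripper_force: 30.0
```

Request:
{"method": "carry_out", "body": {
  "steps": [
    [[0, 0, -1, 0]]
  ]
}}

```text
time: 5.08
ee_pos: [0.5135, 0.0232, 0.1721]
eef_rot: [0.023, -3.141, -0.005]
contact_force: [11.3, 5.0, -21.9]
width: 0.0497
gripper_force: 30.0
```

Request:
{"method": "carry_out", "body": {
  "steps": [
    [[0, 0, -1, 0]]
  ]
}}

```text
time: 5.2
ee_pos: [0.5135, 0.0232, 0.1724]
eef_rot: [0.023, -3.141, -0.005]
contact_force: [12.5, 6.1, -24.4]
width: 0.0501
gripper_force: 30.0
```

Request:
{"method": "carry_out", "body": {
  "steps": [
    [[0, 0, -1, 0]]
  ]
}}

```text
time: 5.32
ee_pos: [0.5135, 0.0232, 0.1732]
eef_rot: [0.023, -3.14, -0.005]
contact_force: [10.1, 5.3, -22.6]
width: 0.0497
gripper_force: 30.0
```

Request:
{"method": "carry_out", "body": {
  "steps": [
    [[0, 0, -1, 0]]
  ]
}}

```text
time: 5.45
ee_pos: [0.5135, 0.0232, 0.1751]
eef_rot: [0.023, -3.14, -0.005]
contact_force: [7.7, 4.8, -15.5]
width: 0.0496
gripper_force: 30.0
```

Request:
{"method": "carry_out", "body": {
  "steps": [
    [[0, 0, -1, 0]]
  ]
}}

```text
time: 5.58
ee_pos: [0.5135, 0.0232, 0.1772]
eef_rot: [0.023, -3.141, -0.004]
contact_force: [6.5, 4.2, -10.9]
width: 0.0501
gripper_force: 30.0
```

First click came at TCP z ≈ 0.174: the pull rose to 24 N and dropped to 11 N. I'll continue to the second, expected near 0.187.

Request:
{"method": "carry_out", "body": {
  "steps": [
    [[0, 0, -2, 0], [0, 0, -1, 0]]
  ]
}}

```text
time: 5.82
ee_pos: [0.5135, 0.0232, 0.1807]
eef_rot: [0.023, -3.141, -0.004]
contact_force: [6.6, 5.0, -12.3]
width: 0.0498
gripper_force: 30.0
```

Request:
{"method": "carry_out", "body": {
  "steps": [
    [[0, 0, -2, 0]]
  ]
}}

```text
time: 5.95
ee_pos: [0.5135, 0.0232, 0.1825]
eef_rot: [0.023, -3.141, -0.004]
contact_force: [7.7, 5.4, -17.2]
width: 0.0502
gripper_force: 30.0
```

Request:
{"method": "carry_out", "body": {
  "steps": [
    [[0, 0, -1, 0]]
  ]
}}

```text
time: 6.08
ee_pos: [0.5135, 0.0232, 0.1828]
eef_rot: [0.023, -3.141, -0.004]
contact_force: [8.3, 4.7, -17.3]
width: 0.0499
gripper_force: 30.0
```

Request:
{"method": "carry_out", "body": {
  "steps": [
    [[0, 0, -1, 0]]
  ]
}}

```text
time: 6.2
ee_pos: [0.5135, 0.0232, 0.1834]
eef_rot: [0.023, -3.141, -0.005]
contact_force: [9.5, 5.5, -18.7]
width: 0.0501
gripper_force: 30.0
```

Request:
{"method": "carry_out", "body": {
  "steps": [
    [[0, 0, -1, 0]]
  ]
}}

```text
time: 6.32
ee_pos: [0.5135, 0.0232, 0.1842]
eef_rot: [0.023, -3.141, -0.005]
contact_force: [9.5, 5.2, -19.7]
width: 0.0498
gripper_force: 30.0
```

Request:
{"method": "carry_out", "body": {
  "steps": [
    [[0, 0, -1, 0]]
  ]
}}

```text
time: 6.45
ee_pos: [0.5135, 0.0232, 0.1849]
eef_rot: [0.023, -3.14, -0.005]
contact_force: [10.2, 5.5, -21.1]
width: 0.0501
gripper_force: 30.0
```

Request:
{"method": "carry_out", "body": {
  "steps": [
    [[0, 0, -1, 0]]
  ]
}}

```text
time: 6.58
ee_pos: [0.5135, 0.0232, 0.1853]
eef_rot: [0.023, -3.14, -0.005]
contact_force: [11.3, 4.8, -25.0]
width: 0.0498
gripper_force: 30.0
```

Request:
{"method": "carry_out", "body": {
  "steps": [
    [[0, 0, -1, 0]]
  ]
}}

```text
time: 6.7
ee_pos: [0.5135, 0.0232, 0.186]
eef_rot: [0.023, -3.14, -0.005]
contact_force: [12.0, 5.4, -23.0]
width: 0.05
gripper_force: 30.0
```

Request:
{"method": "carry_out", "body": {
  "steps": [
    [[0, 0, -1, 0]]
  ]
}}

```text
time: 6.82
ee_pos: [0.5134, 0.0232, 0.1877]
eef_rot: [0.023, -3.14, -0.005]
contact_force: [8.8, 5.3, -17.4]
width: 0.0501
gripper_force: 30.0
```

Request:
{"method": "carry_out", "body": {
  "steps": [
    [[0, 0, -1, 0]]
  ]
}}

```text
time: 6.95
ee_pos: [0.5135, 0.0232, 0.1899]
eef_rot: [0.023, -3.14, -0.005]
contact_force: [7.0, 5.0, -11.7]
width: 0.0498
gripper_force: 30.0
```

Second click at ≈ 0.187, so the spacing is 13 mm and the grip isn't slipping. Same again for the third.

Request:
{"method": "carry_out", "body": {
  "steps": [
    [[0, 0, -2, 0], [0, 0, -2, 0], [0, 0, -1, 0], [0, 0, -1, 0], [0, 0, -1, 0]]
  ]
}}

```text
time: 7.58
ee_pos: [0.5135, 0.0232, 0.1963]
eef_rot: [0.023, -3.14, -0.005]
contact_force: [9.1, 6.0, -17.8]
width: 0.0497
gripper_force: 30.0
```

Request:
{"method": "carry_out", "body": {
  "steps": [
    [[0, 0, -1, 0], [0, 0, -1, 0]]
  ]
}}

```text
time: 7.82
ee_pos: [0.5135, 0.0232, 0.1978]
eef_rot: [0.023, -3.14, -0.005]
contact_force: [8.8, 5.1, -20.4]
width: 0.0497
gripper_force: 30.0
```

Request:
{"method": "carry_out", "body": {
  "steps": [
    [[0, 0, -1, 0]]
  ]
}}

```text
time: 7.95
ee_pos: [0.5135, 0.0232, 0.1983]
eef_rot: [0.023, -3.14, -0.005]
contact_force: [11.6, 4.9, -23.8]
width: 0.0495
gripper_force: 30.0
```

Request:
{"method": "carry_out", "body": {
  "steps": [
    [[0, 0, -1, 0]]
  ]
}}

```text
time: 8.07
ee_pos: [0.5135, 0.0232, 0.1988]
eef_rot: [0.023, -3.14, -0.005]
contact_force: [11.9, 5.2, -23.4]
width: 0.0499
gripper_force: 30.0
```

Request:
{"method": "carry_out", "body": {
  "steps": [
    [[0, 0, -1, 0]]
  ]
}}

```text
time: 8.2
ee_pos: [0.5134, 0.0232, 0.2004]
eef_rot: [0.023, -3.14, -0.005]
contact_force: [9.2, 5.9, -17.3]
width: 0.0497
gripper_force: 30.0
```

Request:
{"method": "carry_out", "body": {
  "steps": [
    [[0, 0, -1, 0]]
  ]
}}

```text
time: 8.32
ee_pos: [0.5135, 0.0232, 0.2026]
eef_rot: [0.023, -3.14, -0.005]
contact_force: [7.3, 5.9, -13.4]
width: 0.0496
gripper_force: 30.0
```

Third click at ≈ 0.200. Now the fourth, expected near 0.213, stopping once the force drops.

Request:
{"method": "carry_out", "body": {
  "steps": [
    [[0, 0, -2, 0], [0, 0, -2, 0], [0, 0, -1, 0], [0, 0, -1, 0], [0, 0, -1, 0]]
  ]
}}

```text
time: 8.95
ee_pos: [0.5135, 0.0232, 0.2093]
eef_rot: [0.023, -3.14, -0.005]
contact_force: [8.8, 5.4, -18.9]
width: 0.0498
gripper_force: 30.0
```

Request:
{"method": "carry_out", "body": {
  "steps": [
    [[0, 0, -1, 0], [0, 0, -1, 0]]
  ]
}}

```text
time: 9.2
ee_pos: [0.5135, 0.0232, 0.2107]
eef_rot: [0.023, -3.14, -0.005]
contact_force: [9.2, 5.9, -21.2]
width: 0.0501
gripper_force: 30.0
```

Request:
{"method": "carry_out", "body": {
  "steps": [
    [[0, 0, -1, 0]]
  ]
}}

```text
time: 9.32
ee_pos: [0.5134, 0.0232, 0.2112]
eef_rot: [0.023, -3.14, -0.005]
contact_force: [10.9, 6.0, -23.4]
width: 0.0497
gripper_force: 30.0
```

Request:
{"method": "carry_out", "body": {
  "steps": [
    [[0, 0, -1, 0]]
  ]
}}

```text
time: 9.45
ee_pos: [0.5134, 0.0232, 0.2117]
eef_rot: [0.023, -3.14, -0.005]
contact_force: [11.8, 5.5, -23.3]
width: 0.0496
gripper_force: 30.0
```

Request:
{"method": "carry_out", "body": {
  "steps": [
    [[0, 0, -1, 0]]
  ]
}}

```text
time: 9.57
ee_pos: [0.5134, 0.0232, 0.213]
eef_rot: [0.023, -3.139, -0.005]
contact_force: [9.0, 5.5, -19.0]
width: 0.05
gripper_force: 30.0
```

Request:
{"method": "carry_out", "body": {
  "steps": [
    [[0, 0, -1, 0]]
  ]
}}

```text
time: 9.7
ee_pos: [0.5135, 0.0232, 0.2152]
eef_rot: [0.023, -3.14, -0.005]
contact_force: [6.3, 6.7, -12.8]
width: 0.0496
gripper_force: 30.0
```

Request:
{"method": "carry_out", "body": {
  "steps": [
    [[0, 0, 0, 0]]
  ]
}}

```text
time: 9.82
ee_pos: [0.5135, 0.0232, 0.2163]
eef_rot: [0.023, -3.14, -0.005]
contact_force: [5.3, 5.9, -10.3]
width: 0.0497
gripper_force: 30.0
```

Fourth click at ≈ 0.2135. Now pushing down gently while still gripping.

Request:
{"method": "carry_out", "body": {
  "steps": [
    [[0, 0, 1, 0], [0, 0, 1, 0]]
  ]
}}

```text
time: 10.07
ee_pos: [0.5136, 0.0232, 0.2164]
eef_rot: [0.023, -3.141, -0.004]
contact_force: [1.0, 5.6, -0.5]
width: 0.0499
gripper_force: 30.0
```

Request:
{"method": "carry_out", "body": {
  "steps": [
    [[0, 0, 1, 0], [0, 0, 1, 0]]
  ]
}}

```text
time: 10.32
ee_pos: [0.5136, 0.0232, 0.2161]
eef_rot: [-0.023, 3.141, 0.004]
contact_force: [-1.9, 5.8, 6.9]
width: 0.0496
gripper_force: 30.0
```

Request:
{"method": "carry_out", "body": {
  "steps": [
    [[0, 0, 1, 0]]
  ]
}}

```text
time: 10.45
ee_pos: [0.5137, 0.0232, 0.216]
eef_rot: [-0.023, 3.141, 0.004]
contact_force: [-3.9, 6.7, 8.9]
width: 0.0496
gripper_force: 30.0
```

Request:
{"method": "carry_out", "body": {
  "steps": [
    [[0, 0, 1, 0]]
  ]
}}

```text
time: 10.58
ee_pos: [0.5136, 0.0232, 0.2158]
eef_rot: [-0.024, 3.141, 0.004]
contact_force: [-5.3, 6.0, 12.7]
width: 0.0498
gripper_force: 30.0
```

It's stopped at 0.2158, so the notch is bearing. I'll bring the push to about 17 N and hold.

Request:
{"method": "carry_out", "body": {
  "steps": [
    [[0, 0, 1, 0]]
  ]
}}

```text
time: 10.7
ee_pos: [0.5137, 0.0232, 0.2157]
eef_rot: [-0.024, 3.14, 0.004]
contact_force: [-6.9, 6.8, 16.3]
width: 0.0499
gripper_force: 30.0
```

Request:
{"method": "carry_out", "body": {
  "steps": [
    [[0, 0, 0.5, 0], [0, 0, 0, 0]]
  ]
}}

```text
time: 10.95
ee_pos: [0.5137, 0.0232, 0.2157]
eef_rot: [-0.024, 3.14, 0.003]
contact_force: [-6.9, 5.6, 14.9]
width: 0.0497
gripper_force: 30.0
```

Request:
{"method": "carry_out", "body": {
  "steps": [
    [[0, 0, 0, 0], [0, 0, 0, 0]]
  ]
}}

```text
time: 11.2
ee_pos: [0.5137, 0.0232, 0.2157]
eef_rot: [-0.024, 3.14, 0.003]
contact_force: [-6.7, 5.9, 16.5]
width: 0.0502
gripper_force: 30.0
```

Request:
{"method": "carry_out", "body": {
  "steps": [
    [[0, 0, 0, 0], [0, 0, 0, 0], [0, 0, 0, 0], [0, 0, 0, 0], [0, 0, 0, 0]]
  ],
  "hand": 94
}}

```text
time: 11.82
ee_pos: [0.5135, 0.0218, 0.2117]
eef_rot: [0.023, -3.141, 0.0]
contact_force: [0.2, 0.3, 0.2]
width: 0.0935
gripper_force: 0.0
```

Request:
{"method": "carry_out", "body": {
  "steps": [
    [[0, 0, -15, 0], [0, 0, -30, 0], [0, 0, -40, 0], [0, 0, -40, 0], [0, 0, 0, 0]]
  ]
}}

```text
time: 12.45
ee_pos: [0.516, 0.0217, 0.3424]
eef_rot: [-0.024, 3.132, -0.002]
contact_force: [0.5, -0.8, -0.2]
width: 0.0939
gripper_force: 0.0
```

Request:
{"method": "carry_out", "body": {
  "steps": [
    [[0, 0, 0, 0]]
  ]
}}

```text
time: 12.58
ee_pos: [0.5134, 0.0221, 0.3367]
eef_rot: [0.024, -3.141, 0.0]
contact_force: [-0.8, -0.4, -0.4]
width: 0.0941
gripper_force: 0.0
```

Run:
```python
from h import *
import pickle
w=cam('wrist');t=cam('top');s=cam('scene');pickle.dump((w,t,s),open('d.pkl','wb'))
def crop(c,P,w,h,f):
    u,v=map(int,proj(c,P));x=u-w//2;y=v-h//2;print(x,y);return cv2.resize(c['frame'][y:y+h,x:x+w,::-1],None,fx=f,fy=f,interpolation=cv2.INTER_CUBIC)
P=[.5135,.0232,.2425]
cv2.imwrite('pics/c2.png',np.hstack([crop(w,P,100,100,4),np.vstack([crop(t,P,80,40,5),crop(s,P,80,40,5)])]))
plan(.5135,.0232,.33,90.9)
```

```text
271 153
275 172
279 155
pos [0.5127 0.0221 0.3351] tilt [-0.003  0.    -1.   ] turn -0.04 shift [-0.8  1.1  5.1] t 12.725 F [ 0.23  0.39 -0.37]
```

View pics/c2.png

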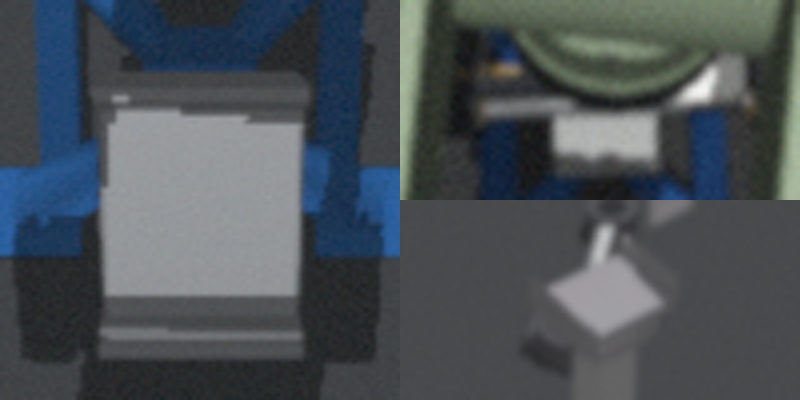

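The saddle shows cleanly at crop rows 72–358, with the seat between rows 110 and 296. In the scene view the column is visibly raised.

Run:
```python
from h import *
import pickle
w,t,s=pickle.load(open('d.pkl','rb'))
print('C',w['C'])
f=lambda x,y:(271+(x+.5)/4-.5,153+(y+.5)/4-.5)
for zs in(.239,.2425):
  for n,p,z in(('near lip out',(200,72),zs+.012),('near lip in top',(200,108),zs+.012),('far seat',(200,296),zs),('far lip top in',(200,330),zs+.012),('far lip out',(200,358),zs+.012),('seatL',(104,250),zs),('seatR',(301,250),zs),('seatL2',(105,140),zs),('seatR2',(302,140),zs)):
    print(zs,n,onz(w,*f(*p),z)[:2].round(4))
# seat height from scene: seat quad corners
q=np.array([(612,258),(665,302),(603,337),(547,291)],float); q=np.c_[279+(q[:,0]-400+.5)/5-.5,155+(q[:,1]-200+.5)/5-.5]
for z in(.235,.2425,.25):print(z,np.mean([onz(s,*p,z) for p in q],0).round(4))
plan(.5435,-.295,.15,118.5)
```

```text
C [0.42931436 0.02078318 0.51458683]
0.239 near lip out [0.4785 0.0219]
0.239 near lip in top [0.4872 0.022 ]
0.239 far seat [0.5397 0.0229]
0.239 far lip top in [0.544  0.0229]
0.239 far lip out [0.5517 0.023 ]
0.239 seatL [ 0.5274 -0.002 ]
0.239 seatR [0.5266 0.0486]
0.239 seatL2 [ 0.4983 -0.0015]
0.239 seatR2 [0.4976 0.0477]
0.2425 near lip out [0.4779 0.0219]
0.2425 near lip in top [0.4864 0.022 ]
0.2425 far seat [0.5383 0.0228]
0.2425 far lip top in [0.5425 0.0229]
0.2425 far lip out [0.5501 0.023 ]
0.2425 seatL [ 0.5261 -0.0017]
0.2425 seatR [0.5254 0.0483]
0.2425 seatL2 [ 0.4974 -0.0012]
0.2425 seatR2 [0.4967 0.0473]
0.235 [0.5028 0.0124 0.235 ]
0.2425 [0.5079 0.019  0.2425]
0.25 [0.5129 0.0257 0.25  ]
pos [0.5127 0.0221 0.3351] tilt [-0.003  0.    -1.   ] turn -27.64 shift [ 123.7 -293.8  184.9] t 12.725 F [ 0.23  0.39 -0.37]
```

Saddle centre is about x 0.515, y 0.0232, yaw ~1°, seat z ≈ 0.2445. Next I'll fetch the pad.

Request:
{"method": "carry_out", "body": {
  "steps": [
    [[0, 0, 0, -9.2], [0, 0, 0, -9.2], [0, 0, 0, -9.2], [20, -49, 0, 0], [20, -49, 0, 0]]
  ]
}}

```text
time: 13.35
ee_pos: [0.5247, -0.0836, 0.3356]
eef_rot: [0.775, -3.043, -0.002]
contact_force: [-0.2, -0.4, 0.1]
width: 0.0944
gripper_force: 0.0
```

Request:
{"method": "carry_out", "body": {
  "steps": [
    [[21, -49, 0, 0], [21, -49, 35, 0], [21, -49, 50, 0], [21, -49, 50, 0], [0, 0, 0, 0]]
  ]
}}

```text
time: 13.98
ee_pos: [0.5394, -0.2797, 0.21]
eef_rot: [0.764, -3.038, -0.015]
contact_force: [-0.5, 0.2, -0.1]
width: 0.0942
gripper_force: 0.0
```

Request:
{"method": "carry_out", "body": {
  "steps": [
    [[0, 0, 0, 0], [0, 0, 0, 0]]
  ]
}}

```text
time: 14.22
ee_pos: [0.5443, -0.2783, 0.2192]
eef_rot: [-0.774, 3.042, -0.003]
contact_force: [-0.7, 0.3, 0.6]
width: 0.0939
gripper_force: 0.0
```

Run:
```python
from h import *
c=cam('wrist'); hsv=cv2.cvtColor(c['frame'],cv2.COLOR_RGB2HSV)
u,v=map(int,proj(c,[.5435,-.295,.03]))
save(c,'w2.png');print(u,v)
cv2.imwrite('pics/c3.png',cv2.resize(c['frame'][v-60:v+60,u-80:u+80,::-1],None,fx=4,fy=4,interpolation=cv2.INTER_CUBIC))
plan(.5435,-.295,.012,118.5);print(c['C'])
```

```text
309 175
pos [ 0.5443 -0.2783  0.2193] tilt [ 0.003 -0.002 -1.   ] turn 0.06 shift [  9.  -13.6 207.4] t 14.275 F [-1.01 -0.63 -0.4 ]
[ 0.4698397  -0.31802648  0.39685156]
```

View pics/c3.png

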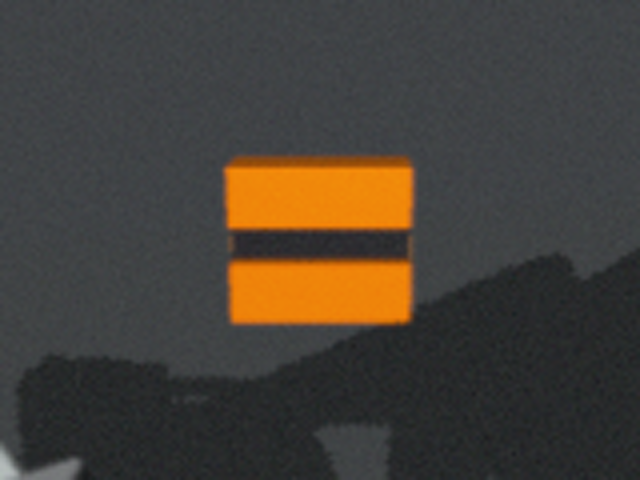

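The pad's top face is at crop corners (227,166), (412,166), (411,323), (231,323), square with the tool and groove up.

Run:
```python
from h import *
c=cam('wrist')
P=np.array([onz(c,229+(x+.5)/4-.5,115+(y+.5)/4-.5,.03)[:2] for x,y in((227,166),(412,166),(411,323),(231,323))])
m=P.mean(0);d=np.diff(np.vstack([P,P[:1]]),axis=0);print(P.round(4),m,np.linalg.norm(d,axis=1),np.degrees(np.arctan2(d[:,1],d[:,0])))
plan(*m,.008,118.5)
```

```text
[[ 0.5358 -0.3344]
 [ 0.5073 -0.282 ]
 [ 0.5533 -0.2567]
 [ 0.5822 -0.3096]] [ 0.54462339 -0.29566054] [0.05964304 0.05250499 0.06034268 0.05257574] [ 118.5282418    28.83099201  -61.40549391 -151.93182835]
pos [ 0.5443 -0.2784  0.2193] tilt [ 0.003 -0.002 -1.   ] turn 0.06 shift [  8.3 -14.7 211.3] t 14.325 F [-0.28  0.2   0.01]
```

Request:
{"method": "carry_out", "body": {
  "steps": [
    [[4, -7, 40, 0], [4, -8, 45, 0], [0, 0, 45, 0], [0, 0, 40, 0], [0, 0, 25, 0]]
  ]
}}

```text
time: 14.95
ee_pos: [0.5431, -0.2949, 0.021]
eef_rot: [0.774, -3.044, -0.001]
contact_force: [0.5, -0.4, 0.2]
width: 0.0939
gripper_force: 0.0
```

Request:
{"method": "carry_out", "body": {
  "steps": [
    [[0, 0, 0, 0], [0, 0, 0, 0]]
  ]
}}

```text
time: 15.2
ee_pos: [0.5448, -0.2966, 0.0241]
eef_rot: [-0.773, 3.043, -0.004]
contact_force: [0.2, 0.1, 0.0]
width: 0.0942
gripper_force: 0.0
```

```bash
python3 -c "
from h import *
plan(.5446,-.2957,.006,118.5)"
```

```text
pos [ 0.5448 -0.2966  0.0241] tilt [ 0.003 -0.002 -1.   ] turn 0.01 shift [-0.2  0.9 18.1] t 15.2 F [0.25 0.14 0.04]
```

Request:
{"method": "carry_out", "body": {
  "steps": [
    [[0, 1, 9, 0], [0, 0, 9, 0], [0, 0, 0, 0]]
  ]
}}

```text
time: 15.58
ee_pos: [0.5421, -0.2946, 0.0032]
eef_rot: [0.772, -3.044, -0.002]
contact_force: [-0.2, -0.2, 0.5]
width: 0.0938
gripper_force: 0.0
```

Request:
{"method": "carry_out", "body": {
  "steps": [
    [[0, 0, 0, 0], [0, 0, 0, 0], [0, 0, 0, 0], [0, 0, 0, 0], [0, 0, 0, 0]]
  ],
  "hand": 0
}}

```text
time: 16.2
ee_pos: [0.543, -0.2954, 0.0043]
eef_rot: [-0.772, 3.045, -0.001]
contact_force: [0.7, 0.3, 0.3]
width: 0.0597
gripper_force: 30.0
```

Request:
{"method": "carry_out", "body": {
  "steps": [
    [[0, 0, 0, 0], [0, 0, 0, 0]]
  ]
}}

```text
time: 16.45
ee_pos: [0.543, -0.2954, 0.0043]
eef_rot: [-0.772, 3.045, -0.001]
contact_force: [-0.2, -0.3, 1.6]
width: 0.0595
gripper_force: 30.0
```

Request:
{"method": "carry_out", "body": {
  "steps": [
    [[0, 0, -10, 0], [0, 0, -40, 0], [0, 0, -55, 0], [0, 0, -55, 0], [0, 0, -55, 0]]
  ]
}}

```text
time: 17.08
ee_pos: [0.5424, -0.2948, 0.2212]
eef_rot: [0.773, -3.045, -0.0]
contact_force: [-0.1, -0.5, -1.4]
width: 0.0599
gripper_force: 30.0
```

Request:
{"method": "carry_out", "body": {
  "steps": [
    [[0, 0, -50, 0], [0, 0, -30, 0], [0, 0, 0, 9.2], [0, 0, 0, 9.2], [0, 0, 0, 9.2]]
  ]
}}

```text
time: 17.7
ee_pos: [0.5425, -0.2948, 0.2994]
eef_rot: [0.015, -3.141, -0.001]
contact_force: [0.1, -0.4, -1.2]
width: 0.0595
gripper_force: 30.0
```

```bash
python3 -c "
from h import *
s=arm.observe();print(s['width'],s['gripper_force'])
plan(.515,.0232,.29,91)"
```

```text
0.05946999978606466 29.99386489391327
pos [ 0.5425 -0.2948  0.2994] tilt [-0.  0. -1.] turn -0.44 shift [ 21.9 318.5   9.5] t 17.7 F [ 0.14 -0.37 -1.16]
```

Pad is held. Carrying it over the saddle.

Request:
{"method": "carry_out", "body": {
  "steps": [
    [[3, 45, 0, -0.4], [4, 55, 0, 0], [4, 55, 0, 0], [4, 55, 0, 0], [4, 55, 0, 0]]
  ]
}}

```text
time: 18.32
ee_pos: [0.5175, -0.0288, 0.2994]
eef_rot: [-0.034, 3.141, 0.0]
contact_force: [1.2, 0.4, -2.1]
width: 0.0598
gripper_force: 30.0
```

Request:
{"method": "carry_out", "body": {
  "steps": [
    [[4, 53, 0, 0], [0, 0, 0, 0], [0, 0, 0, 0], [0, 0, 0, 0]]
  ]
}}

```text
time: 18.82
ee_pos: [0.5132, 0.021, 0.2991]
eef_rot: [0.032, -3.141, 0.001]
contact_force: [-0.1, -0.3, -1.1]
width: 0.0595
gripper_force: 30.0
```

Run:
```python
from h import *
plan(.5138,.0232,.27,91)
c=cam('wrist');save(c,'w3.png')
u,v=map(int,proj(c,[.515,.0232,.26]));print(u,v)
s=cam('scene');us,vs=map(int,proj(s,[.515,.0232,.26]));print(us,vs)
cv2.imwrite('pics/c4.png',np.hstack([cv2.resize(c['frame'][v-60:v+60,u-50:u+50,::-1],None,fx=4,fy=4,interpolation=cv2.INTER_CUBIC),cv2.resize(s['frame'][vs-60:vs+60,us-50:us+50,::-1],None,fx=4,fy=4,interpolation=cv2.INTER_CUBIC)]))
```

```text
pos [0.5132 0.021  0.2991] tilt [-0. -0. -1.] turn 0.16 shift [-0.6  2.2 29.1] t 18.825 F [-0.13 -0.26 -1.05]
322 225
318 171
```

View pics/c4.png

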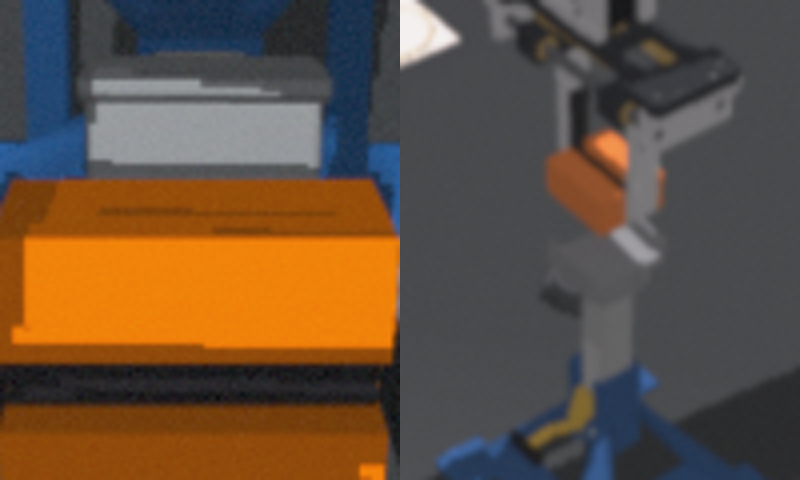

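The pad's near lower edge is at crop row 180, above the seat, and the near lip's top strip is at rows 78–100. The saddle is left-right centred at about column 207.

Run:
```python
from h import *
c=cam('wrist'); f=lambda x,y:(272+(x+.5)/4-.5,165+(y+.5)/4-.5)
zb=.2991-.0043
for x in(30,360):print('pad near bottom',onz(c,*f(x,180),zb)[:2].round(4))
for x in(100,310):
  for r,z in((55,.2205),(55,.2565),(78,.2565),(100,.2565)):print(x,r,z,onz(c,*f(x,r),z)[:2].round(4))
print('lip ends y',onz(c,*f(85,90),.2565)[1],onz(c,*f(328,90),.2565)[1],'seat y',onz(c,*f(88,140),.2445)[1],onz(c,*f(320,140),.2445)[1],'pad bottom y',onz(c,*f(14,180),zb)[1],onz(c,*f(375,180),zb)[1], 'top y',onz(c,*f(-5,300),zb+.03)[1])
```

```text
pad near bottom [ 0.4904 -0.0073]
pad near bottom [0.4893 0.0484]
100 55 0.2205 [ 0.4848 -0.0014]
100 55 0.2565 [0.477  0.0015]
100 78 0.2565 [0.4816 0.0015]
100 100 0.2565 [0.4861 0.0015]
310 55 0.2205 [0.4838 0.0469]
310 55 0.2565 [0.4761 0.043 ]
310 78 0.2565 [0.4808 0.0433]
310 100 0.2565 [0.4853 0.0435]
lip ends y -0.0014810566259699787 0.046982340896434736 seat y -0.0020531712296549785 0.04736535068533071 pad bottom y -0.009995999783550175 0.050941899388840695 top y -0.008443889646454972
```

Pad and saddle agree in x to within a millimetre; y needs +2. Lowering.

Request:
{"method": "carry_out", "body": {
  "steps": [
    [[0, 2, 10, 0.2], [0, 0, 14, 0], [0, 0, 10, 0], [0, 0, 0, 0], [0, 0, 0, 0]]
  ]
}}

```text
time: 19.6
ee_pos: [0.5133, 0.0242, 0.2653]
eef_rot: [-0.029, 3.141, -0.0]
contact_force: [0.9, 0.1, -0.5]
width: 0.06
gripper_force: 30.0
```

Request:
{"method": "carry_out", "body": {
  "steps": [
    [[0, 0, 2, 0], [0, 0, 2, 0]]
  ]
}}

```text
time: 19.85
ee_pos: [0.5134, 0.0242, 0.2614]
eef_rot: [-0.029, 3.141, -0.0]
contact_force: [0.8, 0.2, -1.0]
width: 0.0596
gripper_force: 30.0
```

Request:
{"method": "carry_out", "body": {
  "steps": [
    [[0, 0, 2, 0]]
  ]
}}

```text
time: 19.98
ee_pos: [0.5132, 0.0243, 0.2592]
eef_rot: [-0.029, 3.141, -0.0]
contact_force: [0.0, 0.0, -1.0]
width: 0.0597
gripper_force: 30.0
```

Request:
{"method": "carry_out", "body": {
  "steps": [
    [[0, 0, 2, 0]]
  ]
}}

```text
time: 20.1
ee_pos: [0.5131, 0.0242, 0.257]
eef_rot: [-0.029, 3.141, -0.0]
contact_force: [0.0, -0.3, -1.2]
width: 0.0601
gripper_force: 30.0
```

Request:
{"method": "carry_out", "body": {
  "steps": [
    [[0, 0, 1, 0]]
  ]
}}

```text
time: 20.23
ee_pos: [0.513, 0.0242, 0.2559]
eef_rot: [0.029, -3.141, -0.0]
contact_force: [-0.1, 0.4, -1.1]
width: 0.06
gripper_force: 30.0
```

Request:
{"method": "carry_out", "body": {
  "steps": [
    [[0, 0, 2, 0]]
  ]
}}

```text
time: 20.35
ee_pos: [0.5132, 0.0242, 0.2542]
eef_rot: [-0.029, 3.141, -0.0]
contact_force: [-0.1, 0.2, 0.1]
width: 0.0602
gripper_force: 30.0
```

Request:
{"method": "carry_out", "body": {
  "steps": [
    [[0, 0, 1, 0]]
  ]
}}

```text
time: 20.48
ee_pos: [0.513, 0.0243, 0.2529]
eef_rot: [0.029, -3.141, -0.0]
contact_force: [-0.6, -0.3, -2.4]
width: 0.0596
gripper_force: 30.0
```

Request:
{"method": "carry_out", "body": {
  "steps": [
    [[0, 0, 1, 0]]
  ]
}}

```text
time: 20.6
ee_pos: [0.5131, 0.0242, 0.2528]
eef_rot: [-0.029, 3.141, -0.0]
contact_force: [-2.8, -0.2, 5.3]
width: 0.0601
gripper_force: 30.0
```

Request:
{"method": "carry_out", "body": {
  "steps": [
    [[0, 0, 1, 0]]
  ]
}}

```text
time: 20.72
ee_pos: [0.5131, 0.0242, 0.2528]
eef_rot: [-0.029, 3.141, -0.0]
contact_force: [-3.7, 0.1, 9.1]
width: 0.0601
gripper_force: 30.0
```

Request:
{"method": "carry_out", "body": {
  "steps": [
    [[0, 0, 1, 0]]
  ]
}}

```text
time: 20.85
ee_pos: [0.5132, 0.0242, 0.2528]
eef_rot: [-0.029, 3.14, -0.0]
contact_force: [-5.4, 0.8, 13.5]
width: 0.0597
gripper_force: 30.0
```

Request:
{"method": "carry_out", "body": {
  "steps": [
    [[0, 0, 1, 0]]
  ]
}}

```text
time: 20.98
ee_pos: [0.5132, 0.0242, 0.2527]
eef_rot: [-0.029, 3.14, -0.001]
contact_force: [-7.7, 0.9, 16.1]
width: 0.0596
gripper_force: 30.0
```

It stopped dead at 0.2528, with the pad bottom at ≈ 0.2485. I'll unload and check that it's between the lips with small sideways moves.

Request:
{"method": "carry_out", "body": {
  "steps": [
    [[0, 0, -2, 0], [0, 0, -1.5, 0], [0, 0, 0, 0]]
  ]
}}

```text
time: 21.35
ee_pos: [0.5134, 0.0242, 0.2528]
eef_rot: [-0.029, 3.141, -0.0]
contact_force: [-1.2, 1.0, 3.0]
width: 0.0601
gripper_force: 30.0
```

Request:
{"method": "carry_out", "body": {
  "steps": [
    [[1.5, 0, 0, 0], [1.5, 0, 0, 0]]
  ]
}}

```text
time: 21.6
ee_pos: [0.5109, 0.0241, 0.2529]
eef_rot: [-0.029, 3.139, -0.0]
contact_force: [4.2, 0.3, 0.6]
width: 0.0597
gripper_force: 30.0
```

Request:
{"method": "carry_out", "body": {
  "steps": [
    [[-1.5, 0, 0, 0], [-1.5, 0, 0, 0]]
  ]
}}

```text
time: 21.85
ee_pos: [0.5119, 0.0242, 0.2529]
eef_rot: [0.029, -3.139, 0.0]
contact_force: [-3.8, -0.7, 5.2]
width: 0.0597
gripper_force: 30.0
```

Request:
{"method": "carry_out", "body": {
  "steps": [
    [[-1.5, 0, 0, 0], [-1.5, 0, 0, 0]]
  ]
}}

```text
time: 22.1
ee_pos: [0.5139, 0.0243, 0.2529]
eef_rot: [0.029, -3.136, 0.0]
contact_force: [-8.9, -0.1, 9.5]
width: 0.0599
gripper_force: 30.0
```

It travels about 3 mm between stops (0.5109 to 0.5139), so the pad is between the lips. Centring at 0.5124 and releasing.

Request:
{"method": "carry_out", "body": {
  "steps": [
    [[2, 0, 0, 0], [1.5, 0, 0, 0], [0, 0, 0, 0]]
  ]
}}

```text
time: 22.48
ee_pos: [0.5131, 0.0242, 0.2528]
eef_rot: [-0.029, 3.14, 0.0]
contact_force: [2.1, 0.2, 2.9]
width: 0.0601
gripper_force: 30.0
```

Request:
{"method": "carry_out", "body": {
  "steps": [
    [[0, 0, 0, 0], [0, 0, 0, 0], [0, 0, 0, 0], [0, 0, 0, 0], [0, 0, 0, 0]]
  ],
  "hand": 94
}}

```text
time: 23.1
ee_pos: [0.5125, 0.0242, 0.2526]
eef_rot: [0.029, -3.141, -0.0]
contact_force: [-0.5, -0.4, -0.1]
width: 0.0939
gripper_force: 0.0
```

Request:
{"method": "carry_out", "body": {
  "steps": [
    [[0, 0, -10, 0], [0, 0, -30, 0], [0, 0, -40, 0], [0, 0, -30, 0], [0, 0, 0, 0]]
  ]
}}

```text
time: 23.72
ee_pos: [0.5142, 0.0241, 0.3664]
eef_rot: [-0.029, 3.134, -0.001]
contact_force: [-1.0, -0.4, 0.1]
width: 0.0937
gripper_force: 0.0
```

Run:
```python
from h import *
c=cam('wrist');u,v=map(int,proj(c,[.515,.0232,.26]));print(u,v)
s=cam('scene');us,vs=map(int,proj(s,[.515,.0232,.25]));print(us,vs)
cv2.imwrite('pics/c5.png',np.hstack([cv2.resize(c['frame'][v-60:v+60,u-50:u+50,::-1],None,fx=4,fy=4,interpolation=cv2.INTER_CUBIC),cv2.resize(s['frame'][vs-60:vs+60,us-50:us+50,::-1],None,fx=4,fy=4,interpolation=cv2.INTER_CUBIC)]))
plan(.5138,.0232,.36,91)
```

```text
319 199
318 173
pos [0.5124 0.0243 0.3621] tilt [-0.  0. -1.] turn 0.07 shift [-1.4 -1.1  2.1] t 23.825 F [-0.   -0.2  -1.54]
```

View pics/c5.png

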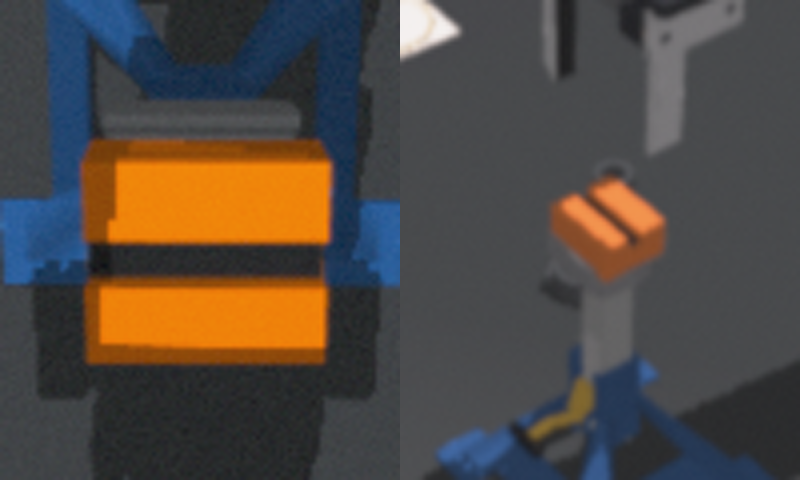

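The pad lies flat between the lips, groove up. In the wrist view the near lip hides its lower edge at row ~140, and in the scene view it's level on the saddle. The gripper is clear, so I'm handing in.

```bash
python3 -c "
from rig import arm
print(arm.job_done())"
```

```text
the job is handed in; nothing more can be done
None
```

I drew the column up to the fourth click, pushed it down onto the pawl with about 16 N, and left the orange pad flat between the saddle's lips, groove up, with the gripper clear. The job is handed in at about 24 s, with no verdict shown.

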